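# Hang a rinsed microphone shell on the draining peg

### The job

Of the two rinsed white shells standing mouth-down on the green bench, hang the tall one mouth-down on the long leaning peg of the drip tray, slid fully home so that its closed end rests on the peg's tip and it hangs by itself to drain. Leave the short shell standing where it is.

Things in the scene. Friction and masses are not known exactly. Their poses are not given: they have to be found in the camera images.
- tall_shell: Taller of two plain white plastic shells: a straight round cup 105 mm tall, 50 mm outside diameter, bore 44 mm across and 101 mm deep, closed end 4 mm thick, about 80 g. It stands mouth-down on the bench. Origin: centre of the open mouth (on the bench at the start); z runs along its axis from mouth to closed end.
- short_shell: The shorter white shell, a bystander: same diameter but 60 mm tall, also standing mouth-down, at least 120 mm from the tall one, centre to centre. Origin: centre of the open mouth; z from mouth to closed end.
- long_peg_tip (a point): Tip (very end) of the long fixed steel peg: a 16 mm round rod with a round end, leaning 25 degrees from vertical towards the robot, 150 mm along its slope from the floor of a blue drip tray (220 x 280, rim 16 mm) and a foot 50 mm square, 10 mm high. Tip 140 mm above the bench. z: out of the tip along the rod; y: level; x: up and away from the robot. A shell let go sags up to 14 mm to -x.
- short_peg_tip (a point): Tip of the short peg, which stays empty: same rod, foot and lean, 95 mm along its slope, tip 90 mm above the bench. It stands beside the long peg, to its left or right, feet 130 mm apart. Axes as for the long peg.
There are look-alikes about, which are no part of the job. What is shaped like the part that bears long_peg_tip but black is not meant.

How it is judged:
By the outcome, as a careful person would: the job done as asked, in the order asked, and still so for the second after the job is handed in, with the robot touching nothing.
It also fails if it takes over 35 s, if anything falls off the work surface, if the arm or the gripper's body presses on something with over 40 N, if the wrist force passes 120 N, or if a joint passes its speed limit or range.

### The arm

A 6-joint arm with a two-finger parallel gripper is mounted at the origin on the work surface. World frame = base frame: x ahead of the robot, y to its left, z up, the work surface at z = 0. Lengths are in m, angles in degrees, forces in N, time in s.
With the tool pointing down it reaches from about 0.4 to 0.825 m from the base axis. Payload 7 kg.
Tool frame: the origin (TCP) lies at the very end of the fingers, on their centre line; the grasp point (between the pads) lies 19 mm behind it; z points along the fingers, y is the line along which they close (so a half turn about z gives the same grasp; the last joint's range is limited). The gripper opens to 88 mm and grips with 3 to 60 N. Pads are 19 mm wide; open, the fingers measure 130 mm over their backs; the gripper's body (78 mm by 193 mm) begins 47 mm behind the grasp point.
Start: joints at [93.398, 20.546, 0.682, 0, -70.136, -16.507], TCP at [0.153, 0.657, 0.227] pointing down, gripper open.
Joint ranges: [-176.03, 176.03], [-82.01, 121.73], [-58.28, 71.71], [-173.87, 95.51], [-174.79, -0.11], [-173.66, 173.66]. Speed limits (degrees/s): [136.94, 136.94, 172.46, 180, 180, 180].

### API

Orientations are given as [roll, pitch, yaw] about the fixed x, y, z axes, in that order (R = Rz(yaw) Ry(pitch) Rx(roll)).
In Python, from plant import get_state, capture, close_job, regions_of gives the robot as it stands.
- The arm moves only by the tool jog_arm, never from a script. Its argument "moves" is a list of rows, each a list of 3 entries, a list of its own where there are three numbers: the shift along the tool's x, y, z in cm, then the turn about the tool's z in degrees, then the finger opening in cm, from 0 to 8.76. A call has 1 to 12 rows; each row shifts and turns the commanded pose from where the row before left it, along the tool's axes as they then stand; what a row does not reach is not made up. A row lasts 1/8 s, in which the tool goes at most 62.5 mm and 10.7 degrees, less where a joint would pass 70% of its speed; a pose out of reach is approached as far as the arm can. A call is refused whole if a number of a shift passes 6.25 or a number of a turn 10.7, either way. A call with a gripper value outside its range is refused whole. The fingers move at their own pace and stop on an object; "newtons" is the grip in N (left out, the last holds). Time passes only in rows, so rows that do not move let the fingers close. It gives the time, the measured TCP pose, the force, the opening and the grip force at its end, in the units of the state.
- get_state(): the state, without advancing time (a new reading comes with each control period).
- capture(name): name is "side" or "top"; returns a dict with "pixels" (400x640x3 uint8, blue, green, red), "mtx" (3x3 intrinsics, pixels), "world_from_camera" (4x4, takes a point from camera to world coordinates). Camera axes: x right, y down, z forward; pixel columns grow to the right and rows downward; lengths in m; the calibration is good to about 2 mm. A picture is of the moment at which its call begins. There is no depth.
- close_job(): hands the job in; it is judged then, once.
Trained networks look in a picture, given as the dict that the camera call returned (one of the last four; its "shot" number tells which), for a name from the list of things; names that differ only in an ending like _2 or _b are one class to them, and where a whole thing is asked for, a point or a joint stands for the part that bears it (a point fixed in the world has none). Each returns a list of dicts, best first, with "confidence" (0 to 1); they miss things now and then, are a little off and sometimes report something else, mostly with a low value. They report only what shows in the picture. A call takes as long as a camera call. They do not tell look-alikes from the thing itself.
- regions_of(picture, thing): "pixels" (400x640 bool, what is visible of it) and "pixel" ([column, row] in pixels, amid what is visible of it).
The state is a dict: "time_s": time; "joints": joint angles; "qd": joint speeds; "joint_torque": joint torques, N m; "tcp_pos": TCP position; "eef_rot": TCP orientation; "contact_force": force on the tool from outside, world axes, zero at the start; "moment": the same for the moment, N m; "gripper_width": finger opening in m; "gripper_force": force on a finger pad.
Only numpy, scipy, OpenCV 4.12 (cv2) and the standard library are available. Lean on these libraries where they do the work, as an engineer would, in place of code of your own. Each camera call takes 0.05 s, during which the arm holds its last target. There are 200 camera calls.

## Working session

There is one attempt and no reset: what is moved stays moved. The work goes in short steps, Python scripts to look and compute and a tool call to move; the robot and the scene stay as the last step left them, time stands still between calls to the robot, and variables do not carry over. Pictures are saved under pics/ and viewed, at most 10 in all, crops included, and the job is handed in when it is done.

Besides the shell and the picture viewer there is one more tool, called in YAML: its name, and indented under it one key for each argument. jog_arm: Moves the arm, as the interface text tells. Its arguments: {"type":"object","properties":{"moves":{"type":"array"},"newtons":{"type":"number"}},"required":["moves"]}

```bash
mkdir -p pics
python3 - <<'E'
from plant import *
import cv2,numpy as np,pickle
s=get_state();print({k:np.round(s[k],3) for k in ['time_s','tcp_pos','eef_rot','gripper_width']})
D={}
for n in ['side','top']:
    p=capture(n);D[n]=p
    cv2.imwrite(f'pics/{n}0.png',p['pixels'])
    print(n,np.round(p['mtx'],1).tolist(),np.round(p['world_from_camera'],3).tolist())
    for t in ['tall_shell','short_shell','long_peg_tip','short_peg_tip']:
        for r in regions_of(p,t):
            ys,xs=np.where(r['pixels'])
            print(n,t,round(r['confidence'],2),np.round(r['pixel'],1),len(xs),xs.min(),xs.max(),ys.min(),ys.max())
pickle.dump(D,open('d.pkl','wb'))
E
```

```text
{'time_s': np.float64(0.0), 'tcp_pos': array([0.153, 0.657, 0.226]), 'eef_rot': array([ 1.79904e+02, -8.00000e-03, -1.31200e+01]), 'gripper_width': np.float64(0.087)}
side [[473.8, 0.0, 319.6], [0.0, 473.8, 198.7], [0.0, 0.0, 1.0]] [[-0.805, -0.319, 0.5, 0.193], [-0.593, 0.403, -0.697, 0.598], [0.021, -0.858, -0.513, 0.581], [0.0, 0.0, 0.0, 1.0]]
side tall_shell 0.65 [408.4 179. ] 1030 396 421 156 206
side short_shell 0.78 [393.8 239.4] 904 381 407 220 259
side long_peg_tip 0.75 [220.8 207.7] 481 198 234 176 231
side long_peg_tip 0.73 [427.2 282. ] 1203 397 462 245 306
side long_peg_tip 0.69 [277.5 283.2] 1069 253 304 242 305
side long_peg_tip 0.69 [204.6 257.9] 919 178 218 213 274
side long_peg_tip 0.63 [394.8 361.9] 1743 363 441 317 389
side short_peg_tip 0.68 [222.5 333. ] 1092 198 241 307 355
top [[409.8, 0.0, 321.0], [0.0, 409.8, 192.9], [0.0, 0.0, 1.0]] [[-0.089, -0.976, 0.198, 0.453], [-0.996, 0.088, -0.014, -0.025], [-0.004, -0.199, -0.98, 1.06], [0.0, 0.0, 0.0, 1.0]]
top tall_shell 0.89 [434.8 204.6] 517 420 449 195 218
top short_shell 0.92 [354.3 244.6] 348 345 366 235 255
top long_peg_tip 0.88 [324.2 287.7] 523 314 335 275 317
top long_peg_tip 0.76 [253.8 312.3] 623 242 265 295 343
top long_peg_tip 0.59 [258. 214.] 435 248 268 203 232
top long_peg_tip 0.57 [285.1 117. ] 321 274 295 109 130
top long_peg_tip 0.55 [246.8 152.5] 342 237 255 140 161
top short_peg_tip 0.6 [204.9 221.6] 403 197 218 208 232
```

View pics/side0.png

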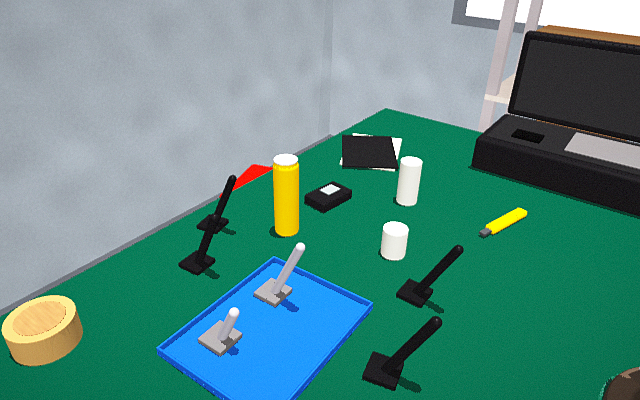

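View pics/top0.png

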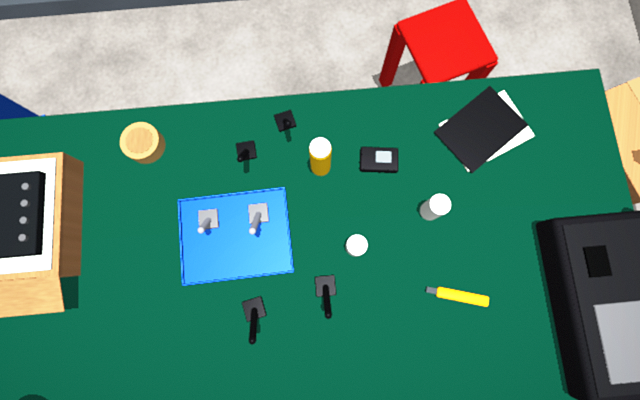

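The side view shows the tall shell at (408,180), the short shell at (394,240), the long steel peg with foot (275,292) and tip about (300,247), and the short steel peg at (222,333). The top view shows the tall shell at (435,207) and the long steel peg at (258,214), to the right of the short one. The black pegs are decoys. Next I fit silhouette models to these masks.

```bash
cat > fit.py <<'E'
import numpy as np,cv2,pickle
from scipy.optimize import minimize
SS=4
def proj(p,X):
    T=np.linalg.inv(p['world_from_camera']);c=X@T[:3,:3].T+T[:3,3];u=c@np.array(p['mtx']).T
    return u[:,:2]/u[:,2:]
def fill(im,p,X):
    h=cv2.convexHull(((proj(p,X)+.5)*SS*16-8).astype(np.float32).astype(np.int32))
    cv2.fillConvexPoly(im,h,1,cv2.LINE_8,4)
a=np.linspace(0,2*np.pi,40,endpoint=False)
def ring(c,ax,x,y,r):return c+r*(np.outer(np.cos(a),x)+np.outer(np.sin(a),y))
def cyl(b,h,r=.025,R=np.eye(3)):
    return np.vstack([ring(b,0,R[:,0],R[:,1],r),ring(b+h*R[:,2],0,R[:,0],R[:,1],r)])
def pegR(yaw): # yaw: direction of horizontal lean-away axis (0 = world x)
    c,s=np.cos(yaw),np.sin(yaw);t=np.radians(25)
    h=np.array([c,s,0]);u=np.array([0,0,1.])
    z=np.cos(t)*u-np.sin(t)*h;x=np.cos(t)*h+np.sin(t)*u
    return np.c_[x,np.cross(z,x),z]
def pegparts(x,y,yaw,L=.15,zt=.14):
    R=pegR(yaw);tip=np.array([x,y,zt])
    rod=np.vstack([ring(tip-R[:,2]*(.008-.008*np.sin(e)),0,R[:,0],R[:,1],.008*np.cos(e)) for e in np.linspace(0,1.57,6)]+[ring(tip-R[:,2]*L,0,R[:,0],R[:,1],.008)])
    f=(tip-R[:,2]*L);h=R[:,1];g=np.array([np.cos(yaw),np.sin(yaw),0])
    foot=np.array([[*(f+.025*(i*h+j*g))[:2],zz] for i in(-1,1) for j in(-1,1) for zz in(.004,.014)])
    return [rod,foot]
def iou(parts,views):
    s=0
    for p,m in views:
        im=np.zeros((400*SS,640*SS),np.uint8)
        for X in parts: fill(im,p,X)
        f=cv2.resize(im.astype(np.float32),(640,400),interpolation=cv2.INTER_AREA);m=m.astype(np.float32)
        s+=np.minimum(f,m).sum()/np.maximum(f,m).sum()
    return s/len(views)
def fit(model,views,x0,step):
    x0=np.array(x0,float);S=np.vstack([x0]+[x0+np.eye(len(x0))[i]*step[i] for i in range(len(x0))])
    r=minimize(lambda v:-iou(model(v),views),x0,method='Nelder-Mead',options=dict(initial_simplex=S,xatol=1e-4,fatol=1e-5,maxfev=250))
    return r.x,-r.fun
def ray(p,px,z):
    W=p['world_from_camera'];d=W[:3,:3]@np.linalg.inv(p['mtx'])@np.array([*px,1]);return W[:3,3]+d*(z-W[2,3])/d[2]
E
python3 - <<'E'
from fit import *
from plant import *
D={n:capture(n) for n in('side','top')}
def near(n,t,px):
    r=min(regions_of(D[n],t),key=lambda r:np.hypot(*(np.array(r['pixel'])-px)));return D[n],r['pixels']
def both(t,a,b):return [near('side',t,a),near('top',t,b)]
for t,h,a_,b_ in[('tall_shell',.105,(408,179),(435,205)),('short_shell',.06,(394,239),(354,244))]:
    V=both(t,a_,b_);x0=ray(D['top'],b_,h/2)[:2]
    for v in(V,V[:1],V[1:]):
        x,s=fit(lambda q:[cyl(np.array([*q,0]),h)],v,x0,[.01,.01]);print(t,np.round(x,4),round(s,3))
V=both('long_peg_tip',(277,283),(258,214));x0=ray(D['top'],(252,231),.14)
print(x0)
for v in(V,V[:1],V[1:]):
    b=max((fit(lambda q:pegparts(*q),v,[*x0[:2],y],[.01,.01,.2]) for y in(-.2,.1,.4)),key=lambda r:r[1]);print('peg',np.round(b[0],4),round(b[1],3),np.degrees(b[0][2]))
for n,px,z in[('top',(320,150),.17),('top',(320,165),.0),('top',(254,310),0),('top',(252,340),.14),('top',(325,287),0),('top',(327,315),.14),('top',(201,230),.09),('side',(287,160),.18),('side',(287,225),0)]:print(n,px,np.round(ray(D[n],px,z),3))
E
```

```text
tall_shell [ 0.5953 -0.3152] 0.942
tall_shell [ 0.5937 -0.3151] 0.959
tall_shell [ 0.596  -0.3148] 0.958
short_shell [ 0.5193 -0.1134] 0.887
short_shell [ 0.5194 -0.1135] 0.967
short_shell [ 0.5203 -0.1123] 0.811
[0.5656023  0.12449192 0.14      ]
peg [0.5638 0.1264 0.0326] 0.913 1.8657775413191469
peg [0.5634 0.127  0.0183] 0.938 1.0504177387381641
peg [0.5654 0.1258 0.0496] 0.912 2.8391334713566665
top (320, 150) [ 0.732 -0.044  0.17 ]
top (320, 165) [ 0.743 -0.044  0.   ]
top (254, 310) [0.385 0.153 0.   ]
top (252, 340) [0.332 0.137 0.14 ]
top (325, 287) [ 0.425 -0.029  0.   ]
top (327, 315) [ 0.369 -0.027  0.14 ]
top (201, 230) [0.585 0.253 0.09 ]
side (287, 160) [ 0.717 -0.024  0.18 ]
side (287, 225) [ 0.749 -0.057  0.   ]
```

jog_arm:
  moves:
    - [[0,0,0],-7.5,8.76]
    - [[0,0,-1],-7.5,8.76]
    - [[4.2,4,0],0,8.76]
    - [[4.2,4,0],0,8.76]
    - [[4.2,4,0],0,8.76]
    - [[4.2,4,0],0,8.76]
    - [[4.2,4,0],0,8.76]
    - [[4.2,4,0],0,8.76]
    - [[4.2,4,0],0,8.76]
    - [[4.2,4,0],0,8.76]
    - [[0,5,0],0,8.76]
    - [[0,5,0],0,8.76]

```text
time_s: 2.4
tcp_pos: [0.5032, 0.2469, 0.2362]
eef_rot: [180.0, 0.0, 1.8]
contact_force: [0.3, 0.6, -0.1]
gripper_width: 0.0878
gripper_force: 0.0
```

jog_arm:
  moves:
    - [[0.74,5.6,0],0,8.76]
    - [[0.74,5.6,0],0,8.76]
    - [[0.74,5.6,0],0,8.76]
    - [[0.74,5.6,0],0,8.76]
    - [[0.74,5.6,0],0,8.76]
    - [[0.74,5.6,0],0,8.76]
    - [[0.74,5.6,0],0,8.76]
    - [[0.74,5.6,0],0,8.76]
    - [[0.74,5.6,0],0,8.76]
    - [[0.74,5.6,0],0,8.76]
    - [[0,0,0],0,8.76]
    - [[0,0,0],0,8.76]

```text
time_s: 3.9
tcp_pos: [0.5949, -0.3087, 0.2361]
eef_rot: [-180.0, 0.0, 1.8]
contact_force: [-0.1, 0.5, 0.6]
gripper_width: 0.0876
gripper_force: 0.0
```

jog_arm:
  moves:
    - [[0,0.6,0],0,8.76]
    - [[0,0,4],0,8.76]
    - [[0,0,4],0,8.76]
    - [[0,0,4],0,8.76]
    - [[0,0,3.5],0,8.76]
    - [[0,0,2],0,8.76]
    - [[0,0,0],0,8.76]
    - [[0,0,0],0,4.6]
    - [[0,0,0],0,4.6]
    - [[0,0,0],0,4.6]
    - [[0,0,0],0,4.6]
    - [[0,0,0],0,4.6]
  newtons: 8

```text
time_s: 5.4
tcp_pos: [0.5956, -0.3147, 0.0619]
eef_rot: [180.0, -0.0, 1.9]
contact_force: [-0.5, 1.0, 1.8]
gripper_width: 0.0502
gripper_force: 8.0
```

jog_arm:
  moves:
    - [[0,0,-2],0,4.6]
    - [[0,0,-4.5],0,4.6]
    - [[0,0,-6],0,4.6]
    - [[0,0,-6],0,4.6]
    - [[0,-2.5,0],0,4.6]
    - [[-0.1,-4,0],0,4.6]
    - [[-0.1,-5,0],0,4.6]
    - [[-0.1,-5,0],0,4.6]
    - [[-0.2,-5,0],0,4.6]
    - [[-0.1,-5,0],0,4.6]
    - [[-0.1,-5,0],0,4.6]
    - [[-0.1,-5,0],0,4.6]

```text
time_s: 6.9
tcp_pos: [0.5749, 0.0515, 0.2465]
eef_rot: [-180.0, 0.0, 1.9]
contact_force: [-0.1, 1.0, -1.0]
gripper_width: 0.0499
gripper_force: 8.0
```

jog_arm:
  moves:
    - [[-0.2,-4,0],0,4.6]
    - [[-0.2,-2.6,0],0,4.6]
    - [[0,-1,0],0,4.6]
    - [[0,0,0],0,4.6]
    - [[0,0,0],0,4.6]

```text
time_s: 7.52
tcp_pos: [0.5689, 0.125, 0.2465]
eef_rot: [180.0, 0.0, 1.9]
contact_force: [1.2, -0.1, -1.4]
gripper_width: 0.05
gripper_force: 8.0
```

Run:
```python
from fit import *
from plant import *
s=get_state();print(s['tcp_pos'],s['eef_rot'],s['gripper_width'],s['contact_force'],s['time_s'])
for n in('side','top'):
    p=capture(n);cv2.imwrite(f'pics/{n}1.png',p['pixels'])
p=cv2.hconcat([cv2.resize(cv2.imread('pics/side1.png')[100:340,160:400],(400,400)),cv2.resize(cv2.imread('pics/top1.png')[120:320,180:380],(400,400))])
cv2.imwrite('pics/c1.png',p)
```

```text
[0.56888037 0.12500522 0.24649665] [1.79988844e+02 1.37747369e-02 1.85019951e+00] 0.050000207581971726 [ 1.20468116 -0.05927234 -1.44046376] 7.525
```

View pics/c1.png

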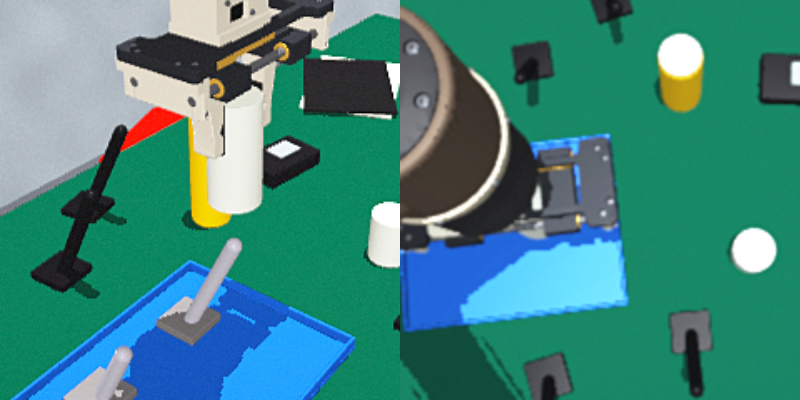

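The shell hangs upright about 45 mm above the steel peg, with the gripper clear of the bottle. I'll lower it over the tip.

jog_arm:
  moves:
    - [[0.1,-0.1,2],0,4.6]
    - [[0,0,2],0,4.6]
    - [[0,0,1],0,4.6]
    - [[0,0,1],0,4.6]
    - [[0,0,0],0,4.6]
  newtons: 5

```text
time_s: 8.25
tcp_pos: [0.5697, 0.1266, 0.1861]
eef_rot: [180.0, 0.0, 1.9]
contact_force: [0.5, 0.2, -0.7]
gripper_width: 0.0501
gripper_force: 5.0
```

Run:
```python
from plant import *
import cv2
p=capture('side');cv2.imwrite('pics/c2.png',cv2.resize(p['pixels'][140:320,200:380],(540,540)))
```

```text
(no output)
```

View pics/c2.png

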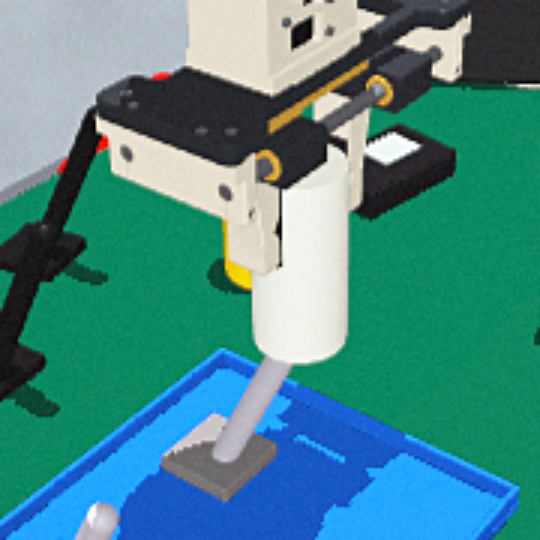

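The tip is inside the mouth with no contact force. I'll keep lowering and let the shell pivot in the pads.

jog_arm:
  moves:
    - [[0,0,1],0,4.6]
    - [[0,0,1],0,4.6]
    - [[0,0,0.5],0,4.6]
    - [[-0.1,0,1],0,4.6]
    - [[-0.1,0,1],0,4.6]
    - [[0,0,0],0,4.6]
  newtons: 4

```text
time_s: 9.05
tcp_pos: [0.5672, 0.1265, 0.1404]
eef_rot: [180.0, 0.1, 1.9]
contact_force: [0.5, -0.3, -1.8]
gripper_width: 0.0497
gripper_force: 4.0
```

Run:
```python
from plant import *
import cv2
p=capture('side');cv2.imwrite('pics/c3.png',cv2.resize(p['pixels'][140:320,200:380],(540,540)))
```

```text
(no output)
```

View pics/c3.png

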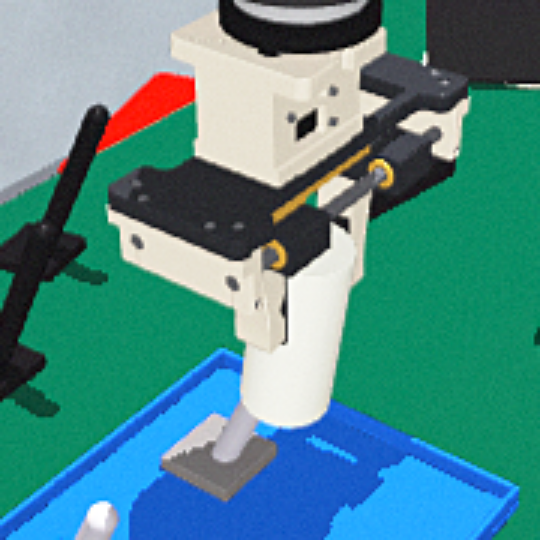

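The shell is tilting onto the peg as intended, with almost no force, so I continue.

jog_arm:
  moves:
    - [[-0.1,0,1],0,4.6]
    - [[-0.1,0,1],0,4.6]
    - [[-0.1,0,1],0,4.6]
    - [[0,0,0.6],0,4.6]
    - [[0,0,0.4],0,4.6]
    - [[0,0,0],0,4.6]

```text
time_s: 9.85
tcp_pos: [0.5648, 0.1266, 0.1012]
eef_rot: [180.0, 0.0, 1.9]
contact_force: [0.1, -0.4, -1.4]
gripper_width: 0.0494
gripper_force: 4.0
```

Run:
```python
from plant import *
import cv2
p=capture('side');cv2.imwrite('pics/c4.png',cv2.resize(p['pixels'][140:320,200:380],(540,540)))
```

```text
(no output)
```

View pics/c4.png

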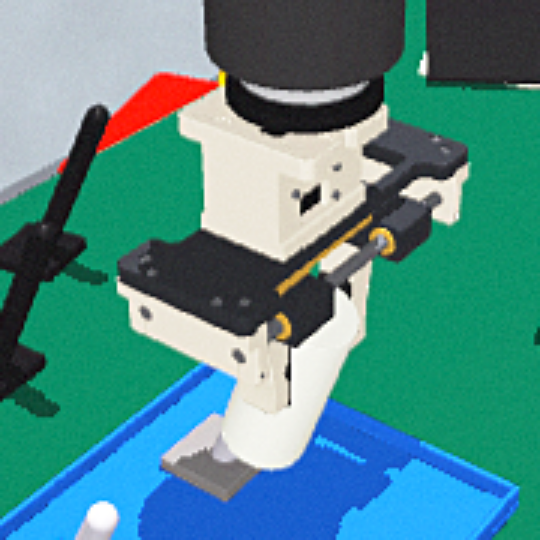

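jog_arm:
  moves:
    - [[0,0,0.2],0,4.6]
    - [[0,0,0.2],0,4.6]
    - [[0,0,0],0,4.6]

```text
time_s: 10.28
tcp_pos: [0.5654, 0.1268, 0.0983]
eef_rot: [-180.0, -0.1, 1.9]
contact_force: [0.1, 0.0, 4.4]
gripper_width: 0.0496
gripper_force: 4.0
```

The upward force shows the closed end is on the tip. I'll release and back off straight up.

jog_arm:
  moves:
    - [[0,0,0],0,5.4]
    - [[0,0,0],0,6.4]
    - [[0,0,0],0,8.76]
    - [[0,0,0],0,8.76]
    - [[0,0,0],0,8.76]
    - [[0,0,0],0,8.76]

```text
time_s: 11.02
tcp_pos: [0.5648, 0.1267, 0.0975]
eef_rot: [-180.0, 0.0, 1.9]
contact_force: [0.1, 0.7, 0.1]
gripper_width: 0.0872
gripper_force: 0.0
```

jog_arm:
  moves:
    - [[0,0,-1],0,8.76]
    - [[0,0,-2],0,8.76]
    - [[0,0,-4],0,8.76]
    - [[0,0,-6],0,8.76]
    - [[0,0,-6],0,8.76]
    - [[-4,-4,0],0,8.76]
    - [[-4,-4,0],0,8.76]
    - [[-2,-4,0],0,8.76]
    - [[0,-5,0],0,8.76]
    - [[0,-5,0],0,8.76]
    - [[0,-5,0],0,8.76]
    - [[0,0,0],0,8.76]

```text
time_s: 12.52
tcp_pos: [0.4555, 0.396, 0.2872]
eef_rot: [180.0, 0.0, 2.0]
contact_force: [-0.2, 0.1, 0.4]
gripper_width: 0.088
gripper_force: 0.0
```

Run:
```python
from fit import *
from plant import *
D={n:capture(n) for n in('side','top')}
V=[]
for n in D:
    rs=regions_of(D[n],'tall_shell');print(n,[(round(r['confidence'],2),np.round(r['pixel']),r['pixels'].sum()) for r in rs])
    if rs: V.append((D[n],rs[0]['pixels']))
R=pegR(np.radians(2));tip=np.array([.564,.1264,.14])
# shell slid along peg by d (101mm = home), sagging g toward -x; parallel to the peg
for v in(V,*[[w] for w in V]):
    x,s=fit(lambda q:[cyl(tip-q[0]*R[:,2]-q[1]*R[:,0]+q[2]*R[:,1],.105,.025,R)],v,[.095,.008,0],[.01,.005,.005]);print(np.round(x,4),round(s,3))
cv2.imwrite('pics/c5.png',cv2.hconcat([cv2.resize(D['side']['pixels'][140:340,180:420],(480,400)),cv2.resize(D['top']['pixels'][130:290,180:308],(320,400))]))
```

```text
side [(0.94, array([295., 263.]), np.int64(1916))]
top [(0.74, array([252., 229.]), np.int64(553))]
[0.1029 0.008  0.0002] 0.856
[0.0995 0.0094 0.0024] 0.882
[0.1976 0.0383 0.0158] 0.934
```

View pics/c5.png

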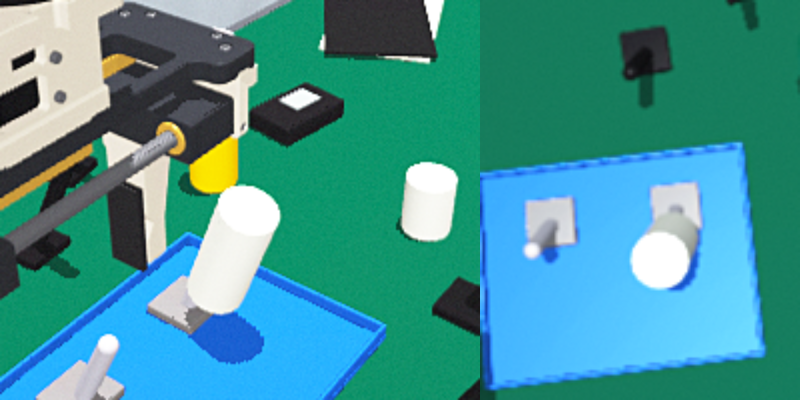

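The shell hangs on the long steel peg, and the short shell and short peg are untouched. I'll do one more fit with the tilt left free to confirm it is fully home.

Run:
```python
from fit import *
from plant import *
from scipy.spatial.transform import Rotation as Ro
D={n:capture(n) for n in('side','top')}
V=[(D[n],regions_of(D[n],'tall_shell')[0]['pixels']) for n in D]
R=pegR(np.radians(2));tip=np.array([.564,.1264,.14])
def m(q):
    Q=Ro.from_euler('xyz',[q[3],q[4],0]).as_matrix()@R
    return [cyl(tip-.101*R[:,2]+R@q[:3],.105,.025,Q)]
for k in([0,0],[.1,.1],[-.1,-.1]):
    x,s=fit(m,V,[-.008,0,0,*k],[.005,.005,.01,.1,.1])
    Q=Ro.from_euler('xyz',x[3:].tolist()+[0]).as_matrix()@R;top=tip-.101*R[:,2]+R@x[:3]+.101*Q[:,2]
    print(np.round(x,3),round(s,3),'tilt',np.degrees(np.arccos(Q[2,2])),'inner end rel tip, peg axes mm',np.round((top-tip)@R*1000,1))
s=get_state();print(s['time_s'],s['contact_force'])
```

```text
[-0.015  0.001 -0.002  0.017  0.12 ] 0.949 tilt 18.18001293596717 inner end rel tip, peg axes mm [-2.8 -1.1 -2.9]
[-0.015  0.001 -0.002  0.016  0.121] 0.948 tilt 18.15668377926846 inner end rel tip, peg axes mm [-2.9 -1.1 -2.9]
[-0.015  0.    -0.002  0.012  0.123] 0.949 tilt 17.98833678671579 inner end rel tip, peg axes mm [-2.6 -1.  -2.9]
12.925 [-0.29049431 -0.34094363  0.28395043]
```

```bash
python3 -c "
from plant import *
print(close_job())"
```

```text
the job is handed in; nothing more can be done
None
```

The tall shell hangs mouth-down and fully home on the long steel peg: a camera fit puts its closed end on the tip to within about 3 mm. The short shell was not touched, and I handed the job in at about 13 s of the 35 s allowed; no verdict was returned.

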